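Square up a wine crate corner

TASK

Take the corner square by its wooden handle and press it gently onto the outside of the wine crate's open corner (on the robot's side, towards the mat), so that the proud front board goes fully home and both legs sit flush against the front board and the side board; hold it pressed lightly against both boards for about two seconds. Then lay the square gently back flat on the cork mat and let go, leaving the corner closed; do not push the front board with the gripper itself, and leave the bottle, tumbler and jar alone.

Things in the scene. Friction and masses are not known exactly. Their poses are not given: they have to be found in the camera images.
- square_handle (a point): Grip point on the loose corner square (an L of two aluminium legs lying flat): on the axis of its upright dark wooden handle, 24 x 24 mm section, 54 mm above the square's underside; handle top at 78 mm, leg tops at 30 mm. x axis: along the first leg, away from the corner; -y: along the second leg; z up. The L's inner corner lies at (+12, -12) mm in x, y from this point.
- square_corner (a point): Inner corner of the L, half-way up the legs (15 mm above its underside); axes as square_handle. The first leg's inner face is the plane y = 0 here and looks to -y, the second's is the plane x = 0 and looks to +x. Each leg is 16 mm wide, 30 mm high and reaches 110 mm from here.
- square: The same corner square as a whole, about 0.16 to 0.29 kg; origin at the foot of its inner corner, on its underside; axes as square_handle.
- crate_corner (a point): Top of the crate's outer corner to be checked, 100 mm above the counter. Crate: fixed, open-topped, 300 x 240 x 100 mm, rough-sawn 12 mm boards. x: along the side board, away from the corner; -y: along the front board; z up. Side board's outer face: about plane y = 0, looks to +y; front board's, once home: about plane x = 0, looks to -x. Either may lie up to 3 mm off: find them by touch.
- front_board (a joint): Opening angle of the crate's front board (12 mm thick), pinned upright at its far end (240 mm from the checked corner); its free end butts inside the side board. It swings stiffly: about 2 N at its free end moves it, and it stays where left. 0 = home against a hard stop; at 0.05 rad its free end stands 11 mm proud (to -x of the corner's frame). Starts 6 to 16 mm proud.
- mat: Cork mat fixed to the counter, 200 x 200 x 5 mm, origin at the centre of its underside. The square starts on it, and goes back on it.
- bottle: Full green wine bottle standing, 72 mm across, 265 mm tall, origin at the centre of its foot. Bystander.
- tumbler: Glass tumbler standing, 68 mm across, 90 mm tall, origin at the centre of its foot. Bystander.
- cork_jar: Amber glass jar, 80 mm across, 110 mm tall, origin at the centre of its foot. Bystander.
Not all that is in view belongs to the job. Of the things shaped like the square, the aluminium one is meant.

How it is judged (in metres and radians):
On the way, in this order (a step that is already met when the one before it is completed fails the run):
1. the square is lifted clear of the mat (z of square_corner in the frame of mat above 0.05 m), for 0.2 s.
2. the square sits flush on the closed corner, lightly pressed (more than 1 N) against the side board and the front board at once, square to them within 1.5 degrees (contact force between square and side_board above 1 N and contact force between square and front_board above 1 N and value of joint front_board below 0.01 rad and horizontal distance between square_corner and crate_corner below 0.008 m and angle between the x axis of square_handle and the x axis of crate_corner, either way round below 0.026 rad and angle between the y axis of square_handle and the y axis of crate_corner, either way round below 0.026 rad), for 1 s.
At the end, for the whole second after the job is handed in: The front board is home (within 0.012 rad, under 3 mm at the corner); the square lies flat and still on the cork mat, its handle over the mat, let go (value of joint front_board below 0.012 rad and x of square_handle in the frame of mat between -0.095 and 0.095 m and y of square_handle in the frame of mat between -0.095 and 0.095 m and contact force between square and mat above 0.3 N and angle between square_handle's own z axis and vertical below 0.06 rad and linear speed of square below 0.02 m/s); the robot touches nothing.
It fails at once if the square is pressed against the side board with more than 20 N (contact force between square and side_board above 20 N).
It fails at once if the square is pressed against the front board with more than 20 N (contact force between square and front_board above 20 N).
It fails at once if the square is dropped on the mat from a height (lands with over 30 N, out of the fingers) (contact force between square and mat above 30 N and contact force between square and the fingers below 0.5 N).
It fails at once if the front board is pushed by the robot itself (contact force between any of the arm, the fingers and front_board above 1 N).
It fails at once if a bystander is disturbed (moved more than 20 mm) (distance of any of bottle, tumbler, cork_jar from where it was at the start of the episode above 0.02 m).
It also fails if it takes over 70 s, if anything falls off the work surface, if the arm or the gripper's body presses on something with over 40 N, if the wrist force passes 120 N, or if a joint passes its speed limit or range.

ROBOT

A 6-joint arm with a two-finger parallel gripper is mounted at the origin on the work surface. World frame = base frame: x ahead of the robot, y to its left, z up, the work surface at z = 0. Lengths are in m, angles in degrees, forces in N, time in s.
With the tool pointing down it reaches from about 0.25 to 0.725 m from the base axis. Payload 9.7 kg.
Tool frame: the origin (TCP) lies at the very end of the fingers, on their centre line; the grasp point (between the pads) lies 19 mm behind it; z points along the fingers, y is the line along which they close (so a half turn about z gives the same grasp; the last joint's range is limited). The gripper opens to 85 mm and grips with 20 to 120 N. Pads are 22 mm wide; open, the fingers measure 114 mm over their backs; the gripper's body (76 mm by 85 mm) begins 54 mm behind the grasp point. The pads swing forward as they close: fully open they stand 13 mm farther back than shut.
Start: joints at [-65.031, 4.979, 10.078, 95.1, 0, 90], TCP at [0.232, -0.499, 0.231] pointing down, gripper open.
Joint ranges: [-179.16, 179.16], [-48.56, 103.87], [-65.8, 70.77], [-126.05, 130.52], [-82.76, 87.17], [-180, 180]. Speed limits (degrees/s): [127.2, 127.2, 147.25, 180, 180, 180].

INTERFACE

Orientations are given as [roll, pitch, yaw] about the fixed x, y, z axes, in that order (R = Rz(yaw) Ry(pitch) Rx(roll)).
In Python, from workcell import bot gives the robot as it stands.
- The arm moves only by the tool arm_command, never from a script. Its argument "series" is a list of rows, each a list of 4 numbers: the shift along the tool's x, y, z in m, then the turn about the tool's z in rad. A call has exactly 5 rows; each row is the pose to reach, as a shift and turn from the pose commanded when the call began, along the tool's axes at that moment; what a row does not reach only later rows make up. A row lasts 1/10 s, in which the tool goes at most 50 mm and 8.59 degrees, less where a joint would pass 70% of its speed; a pose out of reach is approached as far as the arm can. A call with a gripper value outside its range is refused whole. "hand" is the finger opening in m, from 0 to 0.0854, set as the call begins (left out, the last holds). The fingers move at their own pace and stop on an object; "grip_force" is the grip in N (left out, the last holds). Time passes only in rows, so rows that repeat a pose let the fingers close, or fill a call up. It gives the time, the measured TCP pose, the force, the opening and the grip force at its end, in the units of the state.
- bot.get_obs(): the state, without advancing time (a new reading comes with each control period).
- bot.camera(name): name is "scene" or "top" or "wrist"; returns a dict with "color" (400x640x3 uint8, blue, green, red), "camera_matrix" (3x3 intrinsics, pixels), "xyz" and "orientation" of the camera in the world; the wrist camera has in their place "T_tool_cam" (4x4, takes a point from camera to tool coordinates, whose origin is the TCP and whose axes are the flange's). Camera axes: x right, y up, looking along -z (the intrinsics and any distortion apply to the point x, -y, -z); pixel columns grow to the right and rows downward; lengths in m; the calibration is good to about 2 mm. A picture is of the moment at which its call begins: read the wrist's pose just before it. There is no depth.
- bot.job_done(): hands the job in; it is judged then, once.
Trained networks look in the newest picture that a camera, given by its name, has taken for a name from the list of things; names that differ only in an ending like _2 or _b are one class to them, and where a whole thing is asked for, a point or a joint stands for the part that bears it (a point fixed in the world has none). Each returns a list of dicts, best first, with "confidence" (0 to 1); they miss things now and then, are a little off and sometimes report something else, mostly with a low value. They report only what shows in the picture. A call takes as long as a camera call. They do not tell look-alikes from the thing itself.
- bot.find_in(camera, target): "location" ([column, row] in pixels, amid what is visible of it).
- bot.mark_of(camera, target): "location" ([column, row] in pixels: a listed point, or the origin of a listed thing).
The state is a dict: "time": time; "q": joint angles; "qd": joint speeds; "joint_efforts": joint torques, N m; "ee_pos": TCP position; "tcp_rot": TCP orientation; "wrist_force": force on the tool from outside, world axes, zero at the start; "torque": the same for the moment, N m; "opening": finger opening in m; "grasp_force": force on a finger pad.
Only numpy, scipy, OpenCV 4.12 (cv2) and the standard library are available. Lean on these libraries where they do the work, as an engineer would, in place of code of your own. Each camera call takes 0.05 s, during which the arm holds its last target. There are 200 camera calls.

## Working session

There is one attempt and no reset: what is moved stays moved. The work goes in short steps, Python scripts to look and compute and a tool call to move; the robot and the scene stay as the last step left them, time stands still between calls to the robot, and variables do not carry over. Pictures are saved under pics/ and viewed, at most 10 in all, crops included, and the job is handed in when it is done.

Besides the shell and the picture viewer there is one more tool, called by a JSON object that holds its "method" and its "body". arm_command: Moves the arm, as the interface text tells. Its arguments: {"type":"object","properties":{"series":{"type":"array"},"hand":{"type":"number"},"grip_force":{"type":"number"}},"required":["series"]}

```bash
mkdir -p pics; cat > h.py <<'E'
import numpy as np, cv2
from scipy.spatial.transform import Rotation as R
from workcell import bot
def cam(n):
    o=bot.get_obs(); c=bot.camera(n)
    if n=="wrist":
        T=np.eye(4); T[:3,:3]=R.from_euler('xyz',o['tcp_rot'],degrees=True).as_matrix(); T[:3,3]=o['ee_pos']
        T=T@np.array(c['T_tool_cam'])
    else:
        T=np.eye(4); 
        q=np.array(c['orientation']); T[:3,:3]=q if q.shape==(3,3) else R.from_euler('xyz',q,degrees=True).as_matrix()
        T[:3,3]=c['xyz']
    return c,T
def ray(c,T,px,z):
    K=np.array(c['camera_matrix']); d=np.linalg.inv(K)@[px[0],px[1],1]
    d=T[:3,:3]@(d*[1,-1,-1]); t=(z-T[2,3])/d[2]; return T[:3,3]+t*d
def proj(c,T,p):
    q=np.linalg.inv(T)@np.append(p,1); K=np.array(c['camera_matrix']); u=K@(q[:3]*[1,-1,-1]); return u[:2]/u[2]
E
python3 - <<'E'
from h import *
print(bot.get_obs())
Z=dict(square_handle=.059,square_corner=.02,square=.005,crate_corner=.1,mat=0,bottle=0,tumbler=0,cork_jar=0)
for n in ("top","scene","wrist"):
    c,T=cam(n); print(n,{k:v for k,v in c.items() if k!='color'})
    cv2.imwrite(f'pics/{n}0.png',c['color'])
    for k,z in Z.items():
        for d in bot.mark_of(n,k)[:3]: print(n,k,np.round(d['location']),round(d['confidence'],2),ray(c,T,d['location'],z).round(4))
E
```

```text
{'time': 0.0, 'q': array([-6.50312049e+01,  5.00927916e+00,  1.00348372e+01,  9.50988989e+01,
       -1.44057118e-04,  8.99999937e+01]), 'qd': array([ 0.03619973,  0.03368801,  0.01367775, -0.00212952,  0.11585241,
        0.03535893]), 'joint_efforts': array([ 1.61461362e-04, -5.20385957e+01,  4.64805937e+01,  1.62647269e-02,
        7.41337999e-05, -6.46389012e-06]), 'ee_pos': array([ 0.23207316, -0.49839268,  0.23060397]), 'tcp_rot': array([-1.79926659e+02,  1.44048891e-04,  2.49688017e+01]), 'wrist_force': array([ 0.1341041 , -0.02039181,  0.05550188]), 'torque': array([-0.0331281 ,  0.00350929,  0.00111086]), 'grasp_force': 0.0, 'opening': 0.08547288103510588}
top {'camera_matrix': array([[501.46324009,   0.        , 317.08215534],
       [  0.        , 501.46324009, 202.57693366],
       [  0.        ,   0.        ,   1.        ]]), 'xyz': array([0.1391343 , 0.09543973, 1.55276755]), 'orientation': array([ 10.80012475,   0.47605255, -90.73898248])}
top square_handle [415. 197.] 0.95 [ 0.4365 -0.1925  0.059 ]
top square_handle [176. 211.] 0.83 [0.4035 0.531  0.059 ]
top square_h
[... 1609 characters left out ...]
   ]
scene bottle [455. 247.] 0.56 [0.543  0.5021 0.    ]
scene tumbler [429. 282.] 0.6 [0.6583 0.3901 0.    ]
scene cork_jar [375. 298.] 0.94 [0.6991 0.2297 0.    ]
wrist {'camera_matrix': array([[279.18689832,   0.        , 320.96982761],
       [  0.        , 279.18689832, 203.17661835],
       [  0.        ,   0.        ,   1.        ]]), 'T_tool_cam': array([[ 1.60629746e-04,  9.65679282e-01,  2.59737364e-01,
         6.49401445e-02],
       [ 9.99999987e-01, -1.58000981e-04, -3.09985044e-05,
         1.17515148e-04],
       [ 1.11041449e-05,  2.59737365e-01, -9.65679295e-01,
        -1.41905991e-01],
       [ 0.00000000e+00,  0.00000000e+00,  0.00000000e+00,
         1.00000000e+00]])}
```

View pics/top0.png

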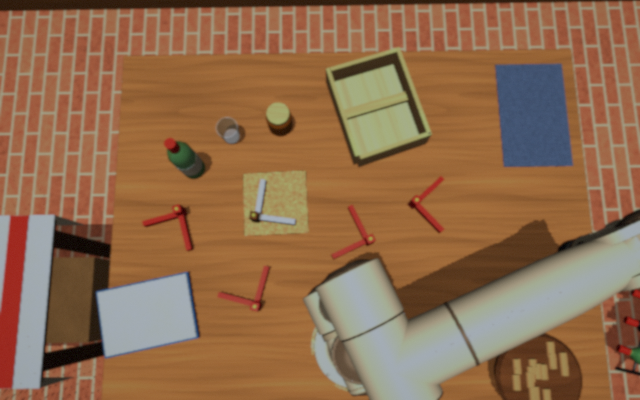

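View pics/scene0.png

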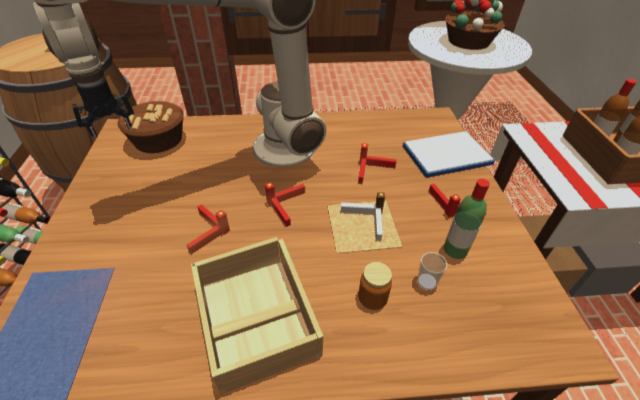

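The look-alikes in the top view are red squares at (178,210), (256,305), (370,239) and (416,202). The aluminium one with a dark handle is at (256,215) on the mat, so I choose that one. The crate corner to check is at about (357,162). First I move to where the wrist camera sees that corner.

{"method": "arm_command", "body": {"series": [[0.036,-0.033,-0.007,0],[0.072,-0.066,-0.014,0],[0.108,-0.099,-0.021,0],[0.144,-0.132,-0.028,0],[0.18,-0.164,-0.035,0]]}}

```text
time: 1.85
ee_pos: [0.3263, -0.2722, 0.2667]
tcp_rot: [180.0, -0.0, 24.9]
wrist_force: [1.3, -1.6, 0.3]
opening: 0.0853
grasp_force: 0.0
```

{"method": "arm_command", "body": {"series": [[0.036,-0.033,-0.007,0.03],[0.072,-0.066,-0.014,0.06],[0.108,-0.099,-0.021,0.12],[0.144,-0.132,-0.028,0.12],[0.18,-0.164,-0.035,0.12]]}}

```text
time: 2.35
ee_pos: [0.4203, -0.0472, 0.3019]
tcp_rot: [180.0, -0.1, 18.1]
wrist_force: [0.4, -1.0, 1.3]
opening: 0.0851
grasp_force: 0.0
```

{"method": "arm_command", "body": {"series": [[0,0,0,0],[0,0,0,0],[0,0,0,0],[0,0,0,0],[0,0,0,0]]}}

```text
time: 2.85
ee_pos: [0.4197, -0.0504, 0.3013]
tcp_rot: [180.0, -0.0, 18.0]
wrist_force: [-0.3, 0.2, 0.2]
opening: 0.086
grasp_force: 0.0
```

```bash
python3 - <<'E'
from h import *
o=bot.get_obs();print(o['ee_pos'],o['tcp_rot'],o['time'],o['wrist_force'])
c,T=cam("wrist"); cv2.imwrite('pics/w1.png',c['color']); print(T[:3,3])
for k,z in dict(crate_corner=.1,square_handle=.059,square_corner=.02).items():
    for d in bot.mark_of("wrist",k)[:3]: print(k,np.round(d['location']),round(d['confidence'],2),ray(c,T,d['location'],z).round(4))
E
```

```text
[ 0.41973597 -0.05041904  0.30127757] [ 1.79994980e+02 -2.06726526e-04  1.79576434e+01] 2.85 [-0.28540553  0.22290378  0.20186662]
[ 0.48157634 -0.03053904  0.4431838 ]
crate_corner [326.  56.] 0.75 [ 0.5571 -0.012   0.1   ]
square_handle [415. 205.] 0.83 [ 0.4227 -0.1914  0.059 ]
square_handle [300. 246.] 0.76 [ 0.3113 -0.0526  0.059 ]
square_handle [ 57. 292.] 0.6 [0.1208 0.2841 0.059 ]
square_corner [418. 198.] 0.94 [ 0.4284 -0.208   0.02  ]
square_corner [ 99. 120.] 0.93 [0.3935 0.2797 0.02  ]
square_corner [ 76. 266.] 0.87 [0.1444 0.2909 0.02  ]
```

View pics/w1.png

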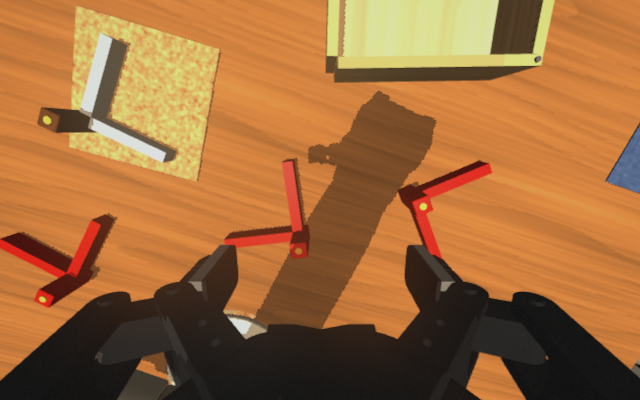

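The wrist view shows the crate corner near (328,60), with the front board slightly open. The aluminium square is on the mat with its inner corner near (95,120). I get a closer view of the crate edges next.

{"method": "arm_command", "body": {"series": [[0.04,-0.01,0,0],[0.08,-0.02,0,0],[0.12,-0.03,0,0],[0.14,-0.03,0,0],[0.14,-0.03,0,0]]}}

```text
time: 3.55
ee_pos: [0.5455, 0.0236, 0.2995]
tcp_rot: [-180.0, 0.1, 18.2]
wrist_force: [-0.9, 0.0, -0.4]
opening: 0.0857
grasp_force: 0.0
```

{"method": "arm_command", "body": {"series": [[0,0,0,0],[0,0,0,0],[0,0,0,0],[0,0,0,0],[0,0,0,0]]}}

```text
time: 4.05
ee_pos: [0.5435, 0.0224, 0.3017]
tcp_rot: [180.0, -0.0, 18.1]
wrist_force: [1.4, 0.1, -0.5]
opening: 0.0856
grasp_force: 0.0
```

```bash
python3 - <<'E'
from h import *
o=bot.get_obs();print(o['ee_pos'],o['tcp_rot'],o['time'],o['wrist_force'])
c,T=cam("wrist"); im=c['color']; cv2.imwrite('pics/w2.png',im); np.savez('w2.npz',T=T,K=c['camera_matrix'])
for k,z in dict(crate_corner=.1,front_board=.1,square_handle=.059,square_corner=.02).items():
    for d in bot.mark_of("wrist",k)[:3]: print(k,np.round(d['location']),round(d['confidence'],2),ray(c,T,d['location'],z).round(4))
E
```

```text
[0.54348352 0.0224334  0.30169509] [ 1.79989529e+02 -3.49996372e-02  1.80674190e+01] 4.05 [ 1.42762166  0.06844414 -0.49621494]
crate_corner [352. 184.] 0.65 [ 0.5539 -0.0154  0.1   ]
crate_corner [174. 189.] 0.61 [0.4774 0.1956 0.1   ]Traceback (most recent call last):
  File "<stdin>", line 5, in <module>
ValueError: it knows: bottle, cork_jar, crate_corner, mat, square, square_corner, square_handle, tumbler
```

View pics/w2.png

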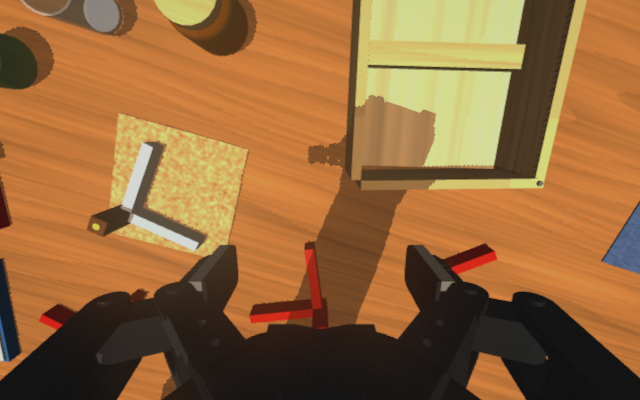

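```bash
python3 - <<'E'
import cv2
im=cv2.imread('pics/w2.png')
a=cv2.resize(im[110:205,330:430],None,fx=5,fy=5,interpolation=cv2.INTER_CUBIC)
b=cv2.resize(im[60:270,70:260],None,fx=2.26,fy=2.26)[:475]
cv2.imwrite('pics/c2.png',cv2.hconcat([a,b[:475,:300]]))
g=im
for r in (5,40,80,120,150,175): print(r,[tuple(map(int,p)) for p in im[r,344:374]])
E
```

```text
5 [(59, 120, 193), (60, 120, 193), (60, 120, 194), (59, 120, 192), (59, 119, 192), (58, 119, 191), (59, 119, 191), (58, 118, 191), (50, 95, 148), (39, 63, 82), (39, 63, 81), (38, 63, 81), (40, 64, 83), (40, 65, 84), (40, 66, 85), (38, 63, 82), (73, 127, 143), (101, 178, 195), (110, 192, 210), (110, 193, 210), (110, 193, 210), (109, 192, 209), (110, 193, 210), (110, 193, 210), (110, 193, 210), (109, 193, 209), (110, 193, 210), (124, 203, 210), (140, 214, 210), (143, 216, 210)]
40 [(58, 119, 190), (60, 120, 191), (59, 119, 190), (59, 120, 191), (57, 119, 190), (58, 118, 189), (53, 102, 159), (44, 76, 107), (38, 65, 84), (40, 65, 84), (40, 66, 85), (40, 67, 86), (42, 68, 88), (39, 66, 86), (75, 129, 145), (104, 181, 197), (111, 196, 211), (113, 197, 212), (112, 197, 212), (113, 197, 212), (112, 196, 211), (113, 197, 213), (112, 196, 212), (113, 197, 212), (112, 196, 212), (115, 199, 212), (119, 202, 212), (118, 201, 212), (118, 201, 212), (117, 200, 211)]
80 [(61, 123, 199), (60, 123, 199), (61, 123, 198), (60, 122, 197), (55, 108, 169), (46, 81, 115), (40, 67, 87), (41, 68, 88), (41, 6
[... 1047 characters left out ...]
26, 173), (73, 126, 174), (72, 126, 173), (73, 126, 173), (75, 126, 173), (79, 127, 173), (81, 128, 173), (81, 127, 173), (80, 126, 172), (79, 126, 171), (78, 124, 168), (78, 123, 166), (75, 121, 163), (76, 121, 162), (75, 120, 162), (76, 120, 162)]
175 [(38, 72, 114), (36, 72, 113), (38, 73, 114), (38, 72, 115), (37, 65, 100), (32, 54, 78), (33, 54, 76), (59, 101, 140), (73, 126, 174), (74, 127, 174), (73, 126, 174), (72, 126, 173), (74, 126, 174), (74, 126, 174), (72, 126, 173), (73, 126, 173), (67, 114, 157), (51, 84, 116), (36, 59, 81), (35, 58, 80), (37, 59, 80), (35, 59, 80), (36, 59, 80), (36, 59, 80), (36, 58, 80), (36, 58, 79), (36, 58, 79), (38, 59, 80), (37, 59, 79), (37, 59, 80)]
```

View pics/c2.png

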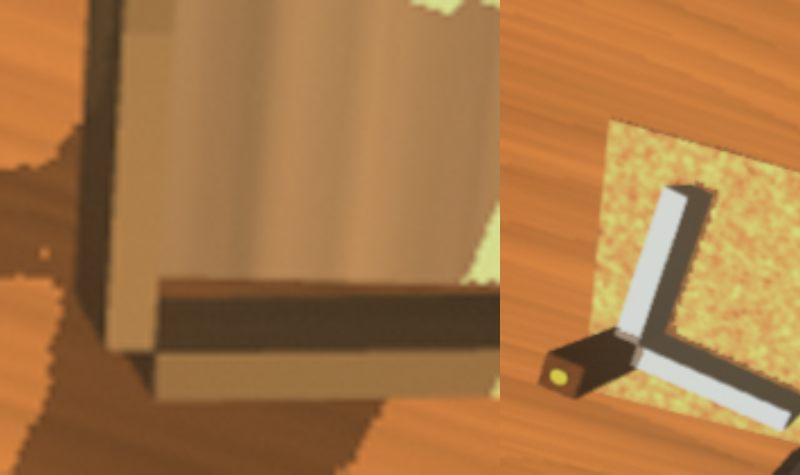

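Side board's outer top edge runs (360.3,5) to (351,175), ending near (351,180); the front board's free end stands about 10 px proud. The close crop confirms the square: white metal legs and a dark wooden handle, top at about (98,227).

```bash
cat > sq.py <<'E'
from h import *
def legs(im,c,T,z,box):
    x0,y0,x1,y1=box; hsv=cv2.cvtColor(im,cv2.COLOR_BGR2HSV)
    m=((hsv[...,1]<45)&(hsv[...,2]>150)).astype(np.uint8); M=np.zeros_like(m); M[y0:y1,x0:x1]=m[y0:y1,x0:x1]
    ys,xs=np.nonzero(M); P=np.array([ray(c,T,(x,y),z)[:2] for x,y in zip(xs,ys)]); return P
def fit(P,g):
    # g: corner x,y,yaw ; legs' centre lines at y=+8mm (x leg), x=-8mm (y leg)
    from scipy.optimize import least_squares
    def loc(g): d=P-g[:2]; c,s=np.cos(g[2]),np.sin(g[2]); return np.c_[c*d[:,0]+s*d[:,1],-s*d[:,0]+c*d[:,1]]
    g=np.array(g,float)
    for i in range(6):
        L=loc(g); a=(L[:,0]>.015)&(abs(L[:,1]-.008)<.02); b=(L[:,1]<-.015)&(abs(L[:,0]+.008)<.02)
        g=least_squares(lambda g:np.r_[loc(g)[a,1]-.008,loc(g)[b,0]+.008],g).x
    L=loc(g); return g,a.sum(),b.sum(),L[a,0].max(),L[b,1].min(),L[a,1].std(),L[b,0].std()
E
python3 - <<'E'
from sq import *
im=cv2.imread('pics/w2.png'); d=np.load('w2.npz'); c=dict(camera_matrix=d['K']);T=d['T']
E=np.array([ray(c,T,p,.1)[:2] for p in ((360.3,5),(358.2,40),(356.3,80),(354,120),(352.4,150),(351,175))])
v=E[0]-E[-1]; print('crate yaw',np.degrees(np.arctan2(v[1],v[0])),np.polyfit(E[:,0],E[:,1],1),'corner',ray(c,T,(351,180),.1),'free end',ray(c,T,(361,189.7),.1),'far pin',ray(c,T,(544,188),.1))
P=legs(im,c,T,.035,(100,120,215,252)); g,*r=fit(P,(.395,.285,-.15)); print(g,np.degrees(g[2]),r)
ca,sa=np.cos(g[2]),np.sin(g[2]); print('handle',g[:2]+[-.012*ca-.012*sa,-.012*sa+.012*ca])
print('handle top px (97.5,226) ->',ray(c,T,(97,226),.083))
for k,z in dict(square_handle=.059,square_corner=.02,mat=0.).items():
    for n in ("wrist",):
        cc,TT=cam(n)
        for e in bot.mark_of(n,k)[:3]: print(k,np.round(e['location']),round(e['confidence'],2),ray(cc,TT,e['location'],z).round(4))
o=bot.get_obs();print(o['ee_pos'],o['tcp_rot'])
E
```

```text
crate yaw 16.564681330549533 [ 0.29796829 -0.17843114] corner [ 0.55763101 -0.0125921   0.1       ] free end [ 0.54989095 -0.0287161   0.1       ] far pin [ 0.62327083 -0.24654282  0.1       ]
[ 0.39699269  0.28060399 -0.15224501] -8.72299646033287 [np.int64(692), np.int64(583), np.float64(0.10949400591069876), np.float64(-0.10974171026669795), np.float64(0.004606573605943154), np.float64(0.004626712093965052)]
handle [0.38695139 0.29428507]
handle top px (97.5,226) -> [0.38754754 0.29335701 0.083     ]
square_handle [106. 221.] 0.94 [0.3849 0.2978 0.059 ]
square_handle [322. 325.] 0.66 [ 0.3144 -0.0536  0.059 ]
square_corner [313. 302.] 0.86 [ 0.3237 -0.0348  0.02  ]
square_corner [138. 212.] 0.77 [0.3931 0.2788 0.02  ]
mat [175. 187.] 0.72 [0.444  0.2387 0.    ]
[0.54381088 0.0227352  0.30125706] [-1.79998397e+02  5.20056745e-03  1.80962563e+01]
```

{"method": "arm_command", "body": {"series": [[-0.01,-0.047,0,0.094],[-0.02,-0.094,0,0.188],[-0.03,-0.141,0,0.282],[-0.04,-0.188,0,0.376],[-0.05,-0.235,0.01,0.468]], "hand": 0.07}}

```text
time: 4.95
ee_pos: [0.4618, 0.026, 0.2989]
tcp_rot: [-175.8, 0.3, 0.7]
wrist_force: [-0.1, -1.0, 0.2]
opening: 0.0701
grasp_force: 0.0
```

```bash
cat > go.py <<'E'
import sys; from h import *
def to(x,y,z,yaw):
    o=bot.get_obs(); p=o['ee_pos']; Rm=R.from_euler('xyz',o['tcp_rot'],degrees=True).as_matrix()
    d=Rm.T@(np.array([x,y,z])-p); t=-((yaw-o['tcp_rot'][2]+180)%360-180)
    print('pos',p.round(4),np.round(o['tcp_rot'],2),'shift',d.round(4),'turn',np.radians(t).round(4),'t',o['time'],'F',o['wrist_force'].round(2),'M',o['torque'].round(3))
if __name__=='__main__': to(*map(float,sys.argv[1:5]))
E
python3 go.py .387 .294 .14 -8.7
```

```text
pos [0.4618 0.026  0.2989] [-175.78    0.25    0.69] shift [-0.0709 -0.2564  0.1786] turn 0.1638 t 4.95 F [-0.09 -1.    0.23] M [-0.112 -0.011 -0.027]
```

{"method": "arm_command", "body": {"series": [[0,0,0,0],[0,0,0,0],[0,0,0,0],[0,0,0,0],[0,0,0,0]]}}

```text
time: 5.45
ee_pos: [0.4624, 0.0267, 0.2986]
tcp_rot: [-175.8, 0.3, 0.8]
wrist_force: [-1.1, -0.2, -0.4]
opening: 0.0703
grasp_force: 0.0
```

```bash
python3 go.py .387 .294 .14 -8.7; python3 -c "
from h import *
print(bot.get_obs()['q'].round(1))"
```

```text
pos [0.4624 0.0267 0.2986] [-175.81    0.3     0.78] shift [-0.0709 -0.256   0.1781] turn 0.1655 t 5.45 F [-1.05 -0.19 -0.37] M [-0.061 -0.033  0.003]
[  0.7  -4.6   8.  102.9   4.2 179.9]
```

{"method": "arm_command", "body": {"series": [[0,-0.02,0,-0.14],[0,-0.04,0,-0.28],[0,-0.06,0,-0.42],[0,-0.08,0,-0.56],[0,-0.1,0,-0.7]]}}

```text
time: 5.95
ee_pos: [0.461, 0.1271, 0.306]
tcp_rot: [-176.6, -2.5, 41.1]
wrist_force: [0.2, -0.6, 0.8]
opening: 0.0698
grasp_force: 0.0
```

```bash
python3 go.py .387 .294 .14 81.3; python3 -c "
from h import *
print(bot.get_obs()['q'].round(1))"
```

```text
pos [0.461  0.1271 0.306 ] [-176.63   -2.49   41.12] shift [ 0.0468 -0.1642  0.1782] turn -0.7013 t 5.95 F [ 0.23 -0.58  0.78] M [-0.103 -0.042 -0.005]
[ 12.9  -3.2  10.2 102.8   4.2 151.8]
```

The last joint hit its 180° limit and left a 4.2° tilt. I unwind it to the other limit, where the same effect should tilt the tool the opposite way.

{"method": "arm_command", "body": {"series": [[-0.016,0.018,0,-0.145],[-0.032,0.036,0,-0.29],[-0.048,0.054,0,-0.435],[-0.064,0.072,0,-0.58],[-0.08,0.09,0,-0.725]]}}

```text
time: 6.45
ee_pos: [0.4593, 0.0053, 0.2971]
tcp_rot: [-179.1, -4.1, 82.7]
wrist_force: [0.9, 0.3, -0.7]
opening: 0.0696
grasp_force: 0.0
```

{"method": "arm_command", "body": {"series": [[0,0,0,-0.145],[0,0,0,-0.29],[0,0,0,-0.435],[0,0,0,-0.58],[0,0,0,-0.725]]}}

```text
time: 6.95
ee_pos: [0.4594, 0.0061, 0.2972]
tcp_rot: [177.9, -3.7, 124.3]
wrist_force: [-1.2, -0.0, 0.4]
opening: 0.0698
grasp_force: 0.0
```

{"method": "arm_command", "body": {"series": [[0,0,0,-0.145],[0,0,0,-0.29],[0,0,0,-0.435],[0,0,0,-0.58],[0,0,0,-0.725]]}}

```text
time: 7.45
ee_pos: [0.4594, 0.0061, 0.2971]
tcp_rot: [176.0, -1.4, 165.9]
wrist_force: [-0.3, 0.6, -0.2]
opening: 0.07
grasp_force: 0.0
```

{"method": "arm_command", "body": {"series": [[0,0,0,-0.145],[0,0,0,-0.29],[0,0,0,-0.435],[0,0,0,-0.58],[0,0,0,-0.725]]}}

```text
time: 7.95
ee_pos: [0.4594, 0.0062, 0.2971]
tcp_rot: [176.1, 1.6, -152.7]
wrist_force: [0.3, 0.0, 0.5]
opening: 0.0697
grasp_force: 0.0
```

{"method": "arm_command", "body": {"series": [[0,0,0,-0.145],[0,0,0,-0.29],[0,0,0,-0.435],[0,0,0,-0.58],[0,0,0,-0.725]]}}

```text
time: 8.45
ee_pos: [0.4594, 0.0062, 0.2971]
tcp_rot: [178.2, 3.8, -111.2]
wrist_force: [0.2, -0.3, 0.3]
opening: 0.0699
grasp_force: 0.0
```

{"method": "arm_command", "body": {"series": [[0,0,0,-0.145],[0,0,0,-0.29],[0,0,0,-0.435],[0,0,0,-0.58],[0,0,0,-0.725]]}}

```text
time: 8.95
ee_pos: [0.4594, 0.0062, 0.2971]
tcp_rot: [-178.9, 4.0, -69.5]
wrist_force: [-0.6, -0.7, 0.2]
opening: 0.0697
grasp_force: 0.0
```

{"method": "arm_command", "body": {"series": [[0,0,0,-0.145],[0,0,0,-0.29],[0,0,0,-0.435],[0,0,0,-0.58],[0,0,0,-0.725]]}}

```text
time: 9.45
ee_pos: [0.4594, 0.0062, 0.2971]
tcp_rot: [-176.5, 2.3, -27.9]
wrist_force: [-0.8, 0.1, 0.1]
opening: 0.0701
grasp_force: 0.0
```

```bash
python3 go.py .387 .294 .14 81.3; python3 -c "
from h import *
print(bot.get_obs()['q'].round(1))"
```

```text
pos [0.4594 0.0062 0.2971] [-176.47    2.28  -27.95] shift [-0.1925 -0.2098  0.1782] turn -1.9067 t 9.45 F [-0.81  0.14  0.06] M [-0.077  0.033  0.032]
[  -1.8   -4.9    7.5  102.9    4.2 -153.8]
```

{"method": "arm_command", "body": {"series": [[0,0,0,-0.145],[0,0,0,-0.29],[0,0,0,-0.435],[0,0,0,-0.5],[0,0,0,-0.5]]}}

```text
time: 9.95
ee_pos: [0.4594, 0.0166, 0.2972]
tcp_rot: [-176.2, 0.3, -0.5]
wrist_force: [-0.2, -0.3, -0.5]
opening: 0.0699
grasp_force: 0.0
```

```bash
python3 go.py .46 .006 .3 0; python3 -c "
from h import *
print(bot.get_obs()['q'].round(1))"
```

```text
pos [0.4594 0.0166 0.2972] [-176.24    0.33   -0.49] shift [ 0.0007  0.0104 -0.0035] turn -0.0085 t 9.95 F [-0.2  -0.25 -0.51] M [-0.088 -0.003  0.01 ]
[  -0.3   -5.1    7.4  102.8    3.8 -179.8]
```

{"method": "arm_command", "body": {"series": [[0,0.02,0,-0.1],[0,0.03,0,-0.15],[0,0.03,0,-0.15],[0,0.03,0,-0.15],[0,0.03,0,-0.15]]}}

```text
time: 10.45
ee_pos: [0.4546, 0.0434, 0.2953]
tcp_rot: [-178.4, -0.2, 4.4]
wrist_force: [0.6, 0.6, 0.3]
opening: 0.0702
grasp_force: 0.0
```

```bash
python3 go.py .46 .006 .3 0; python3 -c "
from h import *
print(bot.get_obs()['q'].round(1))"
```

```text
pos [0.4546 0.0434 0.2953] [-178.37   -0.18    4.35] shift [ 0.0025  0.0376 -0.0058] turn 0.076 t 10.45 F [0.57 0.6  0.26] M [-0.003 -0.022 -0.009]
[   4.4   -6.     6.4  102.2    1.6 -179.9]
```

{"method": "arm_command", "body": {"series": [[0,0.02,0,-0.1],[0,0.022,0,-0.11],[0,0.022,0,-0.11],[0,0.022,0,-0.11],[0,0.022,0,-0.11]]}}

```text
time: 10.95
ee_pos: [0.4509, 0.0609, 0.2946]
tcp_rot: [179.9, -0.3, 7.7]
wrist_force: [-0.7, 1.1, 0.2]
opening: 0.0701
grasp_force: 0.0
```

```bash
python3 go.py .387 .294 .14 -98.7; python3 -c "
from h import *
print(bot.get_obs()['q'].round(2))"
```

```text
pos [0.4509 0.0609 0.2946] [179.89  -0.31   7.69] shift [-0.033  -0.2399  0.154 ] turn 1.8569 t 10.95 F [-0.68  1.06  0.21] M [ 0.028 -0.01  -0.021]
[ 7.7500e+00 -6.3300e+00  6.0400e+00  1.0206e+02 -1.1000e-01 -1.7994e+02]
```

{"method": "arm_command", "body": {"series": [[-0.005,-0.04,0,0.14],[-0.01,-0.08,0,0.28],[-0.015,-0.12,0,0.42],[-0.02,-0.16,0,0.56],[-0.033,-0.2,0,0.7]]}}

```text
time: 11.45
ee_pos: [0.3937, 0.2511, 0.2938]
tcp_rot: [-179.9, -0.3, -30.9]
wrist_force: [0.2, 0.9, -0.1]
opening: 0.0699
grasp_force: 0.0
```

{"method": "arm_command", "body": {"series": [[0,0,0,0.14],[0,0,0,0.28],[0,0,0,0.42],[0,0,0,0.56],[0,0,0,0.7]]}}

```text
time: 11.95
ee_pos: [0.394, 0.2497, 0.294]
tcp_rot: [-179.7, -0.2, -71.0]
wrist_force: [0.5, 0.1, -0.1]
opening: 0.0699
grasp_force: 0.0
```

{"method": "arm_command", "body": {"series": [[0,0,0,0.14],[0,0,0,0.28],[0,0,0,0.42],[0,0,0,0.457],[0,0,0,0.457]]}}

```text
time: 12.45
ee_pos: [0.394, 0.2496, 0.294]
tcp_rot: [-179.7, -0.0, -96.9]
wrist_force: [-0.3, -0.5, 0.4]
opening: 0.0701
grasp_force: 0.0
```

```bash
python3 go.py .387 .294 .14 -98.7; python3 - <<'E'
from sq import *
c,T=cam("wrist"); cv2.imwrite('pics/w3.png',c['color']); np.savez('w3.npz',T=T,K=c['camera_matrix'])
for k,z in dict(square_handle=.059,square_corner=.02).items():
    for e in bot.mark_of("wrist",k)[:2]: print(k,np.round(e['location']),round(e['confidence'],2),ray(c,T,e['location'],z).round(4))
E
```

```text
pos [0.394  0.2496 0.294 ] [-1.7968e+02 -3.0000e-02 -9.6880e+01] shift [-0.0433  0.0132  0.1539] turn 0.0317 t 12.45 F [-0.32 -0.53  0.37] M [ 0.034 -0.007  0.055]
square_handle [332. 212.] 0.71 [0.3844 0.2992 0.059 ]
square_corner [340. 331.] 0.8 [0.3945 0.5294 0.02  ]
square_corner [323. 194.] 0.76 [0.3951 0.2807 0.02  ]
```

View pics/w3.png

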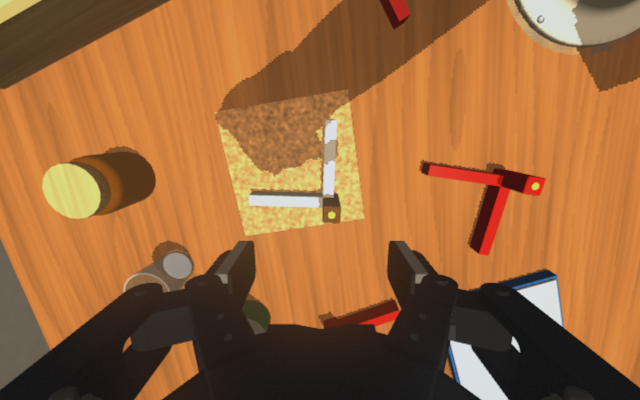

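The square has its handle top at (332,214) and its legs at (325,155) and (285,198). I refit its pose from this view.

```bash
python3 - <<'E'
from sq import *
im=cv2.imread('pics/w3.png'); d=np.load('w3.npz'); c=dict(camera_matrix=d['K']);T=d['T']
P=legs(im,c,T,.035,(240,110,345,212)); g,*r=fit(P,(.397,.281,-.152)); print(g,np.degrees(g[2]),r)
ca,sa=np.cos(g[2]),np.sin(g[2]); print('handle',g[:2]+[-.012*ca-.012*sa,-.012*sa+.012*ca])
print('top',ray(c,T,(332,214.5),.083))
E
python3 go.py .387 .294 .14 -98.7
```

```text
[ 0.39654719  0.28097047 -0.15323769] -8.779873101614163 [np.int64(680), np.int64(525), np.float64(0.10885288833649893), np.float64(-0.10911248633481853), np.float64(0.00472024434254157), np.float64(0.004698980592990701)]
handle [0.38651947 0.29466152]
top [0.38541251 0.29501824 0.083     ]
pos [0.3939 0.2497 0.294 ] [-1.7968e+02 -4.0000e-02 -9.6760e+01] shift [-0.0432  0.013   0.1539] turn 0.0339 t 12.6 F [ 0.54  0.34 -0.34] M [-0.023  0.04  -0.037]
```

{"method": "arm_command", "body": {"series": [[-0.02,0.006,0,0.034],[-0.044,0.013,0.03,0.034],[-0.044,0.013,0.075,0.034],[-0.044,0.013,0.12,0.034],[-0.044,0.013,0.16,0.034]]}}

```text
time: 13.1
ee_pos: [0.3866, 0.2948, 0.1318]
tcp_rot: [-179.7, -0.0, -98.7]
wrist_force: [0.1, 0.5, -0.1]
opening: 0.0702
grasp_force: 0.0
```

```bash
python3 go.py .3867 .2946 .045 -98.75
```

```text
pos [0.3866 0.2948 0.1318] [-1.7969e+02 -5.0000e-02 -9.8670e+01] shift [0.0001 0.0003 0.0868] turn 0.0014 t 13.1 F [ 0.13  0.47 -0.06] M [-0.034 -0.007 -0.029]
```

{"method": "arm_command", "body": {"series": [[0,0,0.025,0],[0,0,0.05,0],[0,0,0.07,0],[0,0,0.085,0],[0,0,0.088,0]]}}

```text
time: 13.6
ee_pos: [0.3868, 0.2942, 0.0443]
tcp_rot: [-179.8, -0.1, -98.7]
wrist_force: [-0.5, 0.1, 0.3]
opening: 0.0699
grasp_force: 0.0
```

{"method": "arm_command", "body": {"series": [[0,0,0,0],[0,0,0,0],[0,0,0,0],[0,0,0,0],[0,0,0,0]], "hand": 0.03, "grip_force": 20}}

```text
time: 14.1
ee_pos: [0.3877, 0.295, 0.0464]
tcp_rot: [-179.6, 0.0, -98.7]
wrist_force: [-0.1, -0.7, 0.1]
opening: 0.0298
grasp_force: 0.0
```

{"method": "arm_command", "body": {"series": [[0,0,0,0],[0,0,0,0],[0,0,0,0],[0,0,0,0],[0,0,0,0]], "hand": 0.0, "grip_force": 60}}

```text
time: 14.6
ee_pos: [0.3876, 0.2951, 0.0464]
tcp_rot: [-179.7, 0.0, -98.7]
wrist_force: [-1.2, 0.0, 5.5]
opening: 0.0232
grasp_force: 59.6
```

```bash
python3 go.py .3867 .2946 .045 -98.75
```

```text
pos [0.3876 0.2951 0.0464] [-1.7965e+02  1.0000e-02 -9.8740e+01] shift [0.0006 0.0008 0.0014] turn 0.0001 t 14.6 F [-1.17  0.01  5.53] M [0.065 0.508 0.054]
```

{"method": "arm_command", "body": {"series": [[0,0,-0.01,0],[0,0,-0.03,0],[0,0,-0.06,0],[0,0,-0.09,0],[0,0,-0.12,0]], "grip_force": 90}}

```text
time: 15.1
ee_pos: [0.3865, 0.2946, 0.167]
tcp_rot: [-179.7, -0.1, -98.8]
wrist_force: [0.3, 0.3, -2.7]
opening: 0.0231
grasp_force: 88.3
```

{"method": "arm_command", "body": {"series": [[0,0,0,0],[0,0,0,0],[0,0,0,0],[0,0,0,0],[0,0,0,0]]}}

```text
time: 15.6
ee_pos: [0.3864, 0.2947, 0.1649]
tcp_rot: [-179.7, -0.1, -98.8]
wrist_force: [-0.5, 0.8, -1.9]
opening: 0.023
grasp_force: 88.4
```

```bash
python3 go.py .4973 .008 .166 -73.44
```

```text
pos [0.3864 0.2947 0.1649] [-1.7974e+02 -1.0000e-01 -9.8750e+01] shift [ 2.665e-01 -1.532e-01  1.000e-04] turn -0.4417 t 15.6 F [-0.46  0.79 -1.93] M [0.03  0.052 0.014]
```

{"method": "arm_command", "body": {"series": [[0.03,-0.017,0,0],[0.07,-0.04,0,0],[0.11,-0.063,0,0],[0.15,-0.086,0,0],[0.19,-0.109,0,0]]}}

```text
time: 16.1
ee_pos: [0.4658, 0.0888, 0.1663]
tcp_rot: [-179.7, -0.0, -98.7]
wrist_force: [0.7, 0.6, -2.7]
opening: 0.023
grasp_force: 88.6
```

{"method": "arm_command", "body": {"series": [[0.03,-0.017,0,-0.1],[0.055,-0.03,0,-0.2],[0.07,-0.04,0,-0.3],[0.0765,-0.044,0,-0.4],[0.0765,-0.044,0,-0.4417]]}}

```text
time: 16.6
ee_pos: [0.4976, 0.0071, 0.1662]
tcp_rot: [-179.8, -0.2, -73.3]
wrist_force: [-0.5, 0.4, -3.1]
opening: 0.0225
grasp_force: 88.6
```

{"method": "arm_command", "body": {"series": [[0,0,0.02,0],[0,0,0.04,0],[0,0,0.055,0],[0,0,0.058,0],[0,0,0.058,0]]}}

```text
time: 17.1
ee_pos: [0.4975, 0.0083, 0.1086]
tcp_rot: [-179.8, -0.2, -73.4]
wrist_force: [0.1, 0.3, -2.6]
opening: 0.0229
grasp_force: 88.4
```

```bash
python3 go.py .5427 -.0045 .108 -73.44; python3 - <<'E'
from sq import *
c,T=cam("wrist"); cv2.imwrite('pics/w4.png',c['color']); np.savez('w4.npz',T=T,K=c['camera_matrix'])
o=bot.get_obs(); print(o['wrist_force'],o['torque'])
E
```

```text
pos [0.4975 0.0083 0.1086] [-1.7977e+02 -1.5000e-01 -7.3440e+01] shift [ 0.0251 -0.0397  0.0008] turn 0.0 t 17.1 F [ 0.11  0.33 -2.64] M [ 0.052  0.049 -0.044]
[-0.82393054 -0.14931442 -2.5125506 ] [0.05073302 0.05694736 0.00688487]
```

View pics/w4.png

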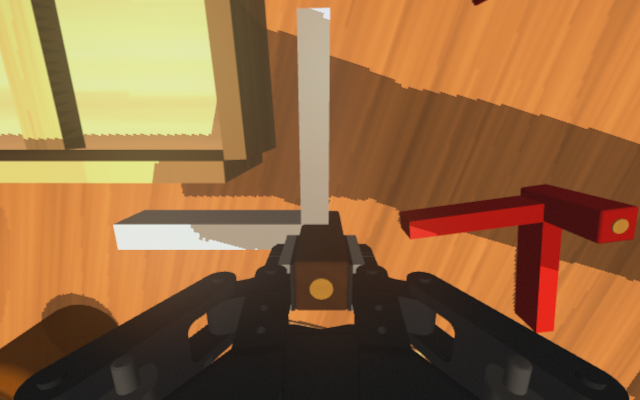

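The image shows both legs clear of the crate, with leg 2 up at column 300–330 and leg 1 left at rows 211–250. The crate's side edge is at row ~183. I check the square's yaw against the crate's.

```bash
python3 - <<'E'
from sq import *
im=cv2.imread('pics/w4.png').astype(float); d=np.load('w4.npz'); c=dict(camera_matrix=d['K']);T=d['T']
g=im.sum(2)
def edge(pts,axis,z,w=8,sign=0):
    out=[]
    for (x,y) in pts:
        if axis=='row': s=np.diff(cv2.GaussianBlur(g,(3,3),0)[y-w:y+w,x]); s=s*sign if sign else abs(s); k=s.argmax(); q=(x,y-w+k+.5)
        else: s=np.diff(cv2.GaussianBlur(g,(3,3),0)[y,x-w:x+w]); s=s*sign if sign else abs(s); k=s.argmax(); q=(x-w+k+.5,y)
        out.append(ray(c,T,q,z)[:2])
    out=np.array(out); m=out.mean(0); u=np.linalg.svd(out-m)[2][0]; a=np.degrees(np.arctan2(u[1],u[0]))
    print(m.round(4),'ang mod 90',round(a%90,2),'resid',np.abs((out-m)@[-u[1],u[0]]).max().round(4))
edge([(x,183) for x in range(5,215,10)],'row',.1,6,-1)       # crate side edge
edge([(x,250) for x in range(125,262,8)],'row',.0972,5)       # leg1 outer top edge
edge([(x,222) for x in range(130,190,5)],'row',.0972,6,1)       # leg1 inner
for n,x0,x1 in (('L',297.5,300.5),('R',329.5,329)):
    edge([(int(x0+(x1-x0)*(y-15)/190),y) for y in range(15,205,8)],'col',.0972,5)
E
```

```text
[0.6212 0.0064] ang mod 90 17.01 resid 0.0023
[0.5689 0.0338] ang mod 90 16.65 resid 0.0
[0.5915 0.0235] ang mod 90 16.63 resid 0.0
[ 0.5298 -0.0604] ang mod 90 16.62 resid 0.0002
[ 0.5144 -0.065 ] ang mod 90 16.44 resid 0.0003
```

{"method": "arm_command", "body": {"series": [[0.01,0,0,0],[0.02,0,0,0],[0.02,-0.01,0,0],[0.02,-0.02,0,0],[0.02,-0.025,0,0]]}}

```text
time: 17.65
ee_pos: [0.5287, -0.0036, 0.1092]
tcp_rot: [-179.7, -0.2, -73.4]
wrist_force: [0.5, 0.5, -3.0]
opening: 0.0233
grasp_force: 88.8
```

{"method": "arm_command", "body": {"series": [[0,-0.002,0,0],[0,-0.004,0,0],[0,-0.006,0,0],[0,-0.008,0,0],[0,-0.01,0,0]]}}

```text
time: 18.15
ee_pos: [0.5368, -0.0008, 0.109]
tcp_rot: [-179.7, -0.1, -73.4]
wrist_force: [-3.8, 1.3, -2.5]
opening: 0.023
grasp_force: 88.7
```

```bash
cat > f.py <<'E'
from h import *
o=bot.get_obs(); a=np.radians(16.56); x=np.array([np.cos(a),np.sin(a)]); y=np.array([-x[1],x[0]])
p=o['ee_pos'][:2]-[.5427,-.0045]; f=o['wrist_force'][:2]
print('gap x %.4f y %.4f  Fx %.2f Fy %.2f'%(p@x,p@y,f@x,f@y),'z',o['ee_pos'][2].round(4),np.round(o['tcp_rot'],2),'M',o['torque'].round(2),o['time'])
E
python3 f.py
```

```text
gap x -0.0046 y 0.0052  Fx -3.30 Fy 2.35 z 0.109 [-1.7974e+02 -1.4000e-01 -7.3430e+01] M [0.22 0.75 0.  ] 18.15
```

{"method": "arm_command", "body": {"series": [[0,-0.0006,0,0],[0,-0.0012,0,0],[0,-0.0018,0,0],[0,-0.0024,0,0],[0,-0.003,0,0]]}}

```text
time: 18.65
ee_pos: [0.5392, -0.0002, 0.1091]
tcp_rot: [-179.8, -0.2, -73.5]
wrist_force: [-8.1, -0.7, -0.6]
opening: 0.023
grasp_force: 89.1
```

```bash
python3 f.py
```

```text
gap x -0.0021 y 0.0051  Fx -7.95 Fy 1.64 z 0.1091 [-1.798e+02 -1.500e-01 -7.346e+01] M [-0.06  1.87 -0.26] 18.65
```

{"method": "arm_command", "body": {"series": [[0,0.0005,0,0],[0.0005,0.0005,0,0],[0.001,0.0005,0,0],[0.0015,0.0005,0,0],[0.002,0.0005,0,0]]}}

```text
time: 19.15
ee_pos: [0.5396, -0.0021, 0.1091]
tcp_rot: [-179.8, -0.1, -73.4]
wrist_force: [-5.1, 0.9, -2.8]
opening: 0.0229
grasp_force: 88.9
```

```bash
python3 f.py
```

```text
gap x -0.0023 y 0.0032  Fx -4.61 Fy 2.32 z 0.1091 [-1.7976e+02 -1.3000e-01 -7.3450e+01] M [ 0.39  1.31 -0.12] 19.15
```

{"method": "arm_command", "body": {"series": [[0.0004,0,0,0],[0.0008,0,0,0],[0.0012,0,0,0],[0.0016,0,0,0],[0.002,0,0,0]]}}

```text
time: 19.65
ee_pos: [0.5401, -0.004, 0.1091]
tcp_rot: [-179.8, -0.1, -73.4]
wrist_force: [-5.9, 0.6, -2.1]
opening: 0.0232
grasp_force: 88.9
```

```bash
python3 f.py
```

```text
gap x -0.0023 y 0.0012  Fx -5.49 Fy 2.29 z 0.1091 [-1.7976e+02 -1.3000e-01 -7.3440e+01] M [ 0.39  1.3  -0.23] 19.65
```

{"method": "arm_command", "body": {"series": [[0.0003,0,0,0],[0.0006,0,0,0],[0.0009,0,0,0],[0.0012,0,0,0],[0.0015,0,0,0]]}}

```text
time: 20.15
ee_pos: [0.5405, -0.005, 0.1091]
tcp_rot: [-179.8, -0.1, -73.4]
wrist_force: [-6.3, 5.3, -1.8]
opening: 0.023
grasp_force: 88.9
```

```bash
python3 f.py
```

```text
gap x -0.0023 y 0.0001  Fx -4.52 Fy 6.92 z 0.1091 [-1.7976e+02 -8.0000e-02 -7.3430e+01] M [ 1.03  1.54 -0.13] 20.15
```

{"method": "arm_command", "body": {"series": [[0,-0.0002,0,0],[0.0001,-0.0004,0,0],[0.0002,-0.0005,0,0],[0.0002,-0.0005,0,0],[0.0002,-0.0005,0,0]]}}

```text
time: 20.65
ee_pos: [0.5405, -0.005, 0.1091]
tcp_rot: [-179.8, -0.1, -73.4]
wrist_force: [-9.3, 3.8, -0.3]
opening: 0.0232
grasp_force: 89.3
```

```bash
python3 f.py; python3 - <<'E'
from h import *
c,T=cam("wrist"); cv2.imwrite('pics/w5.png',c['color']); np.savez('w5.npz',T=T,K=c['camera_matrix'])
E
```

```text
gap x -0.0023 y 0.0001  Fx -7.83 Fy 6.26 z 0.1091 [-1.7981e+02 -6.0000e-02 -7.3430e+01] M [ 0.79  1.94 -0.09] 20.65
```

View pics/w5.png

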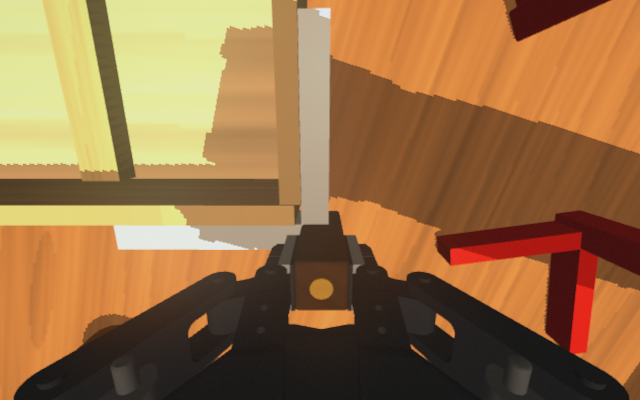

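Both legs look flush along the boards, with the front board edge at (295–300, 0–204) against leg 2. I check the board's angle and press slightly more to confirm the hard stop.

{"method": "arm_command", "body": {"series": [[0,-0.0002,0,0],[0,-0.0004,0,0],[0,-0.0005,0,0],[0,-0.0005,0,0],[0,-0.0005,0,0]]}}

```text
time: 21.2
ee_pos: [0.5406, -0.005, 0.1091]
tcp_rot: [-179.9, -0.1, -73.4]
wrist_force: [-11.1, 4.3, -0.3]
opening: 0.0229
grasp_force: 89.5
```

```bash
python3 f.py; python3 - <<'E'
from h import *
im=cv2.imread('pics/w5.png').astype(float); d=np.load('w5.npz'); c=dict(camera_matrix=d['K']);T=d['T']
def line(ps,z):
    o=np.array([ray(c,T,q,z)[:2] for q in ps]); m=o.mean(0); u=np.linalg.svd(o-m)[2][0]; print(m.round(4),round(np.degrees(np.arctan2(u[1],u[0]))%90,2),np.abs((o-m)@[-u[1],u[0]]).max().round(4))
g=cv2.GaussianBlur(im,(3,3),0)
# inner edge of front board top (beige -> bright/shadow), right edge -> dark/leg using blue-channel change
sat=g[...,2]-g[...,0]
R_=[];S=[]
for y in range(10,200,10):
    x0=int(295+5*y/204); s=np.diff(sat[y,x0-6:x0+7]); R_.append((x0-6+abs(s).argmax()+.5,y))
for x in range(10,290,14):
    s=np.diff(g[215:233,x].sum(1)); S.append((x,215+abs(s).argmax()+.5))
line(R_,.1); line(S,.1); print(R_[::6],S[::6])
E
```

```text
gap x -0.0022 y 0.0001  Fx -9.41 Fy 7.24 z 0.1091 [-1.7986e+02 -6.0000e-02 -7.3430e+01] M [ 0.81  2.4  -0.2 ] 21.2
[ 0.5734 -0.0769] 16.51 0.0003
[0.6412 0.0127] 16.6 0.0006
[(np.float64(296.5), 10), (np.float64(297.5), 70), (np.float64(298.5), 130), (np.float64(299.5), 190)] [(10, np.float64(225.5)), (94, np.float64(225.5)), (178, np.float64(225.5)), (262, np.float64(225.5))]
```

Front board edge 16.5° and side board 16.6°: the board is home. I hold for two seconds.

{"method": "arm_command", "body": {"series": [[0.0001,0.0002,0,0],[0.0002,0.0003,0,0],[0.0002,0.0003,0,0],[0.0002,0.0003,0,0],[0.0002,0.0003,0,0]]}}

```text
time: 21.7
ee_pos: [0.5405, -0.005, 0.1091]
tcp_rot: [-179.8, -0.0, -73.4]
wrist_force: [-9.7, 5.0, 1.3]
opening: 0.0233
grasp_force: 89.1
```

{"method": "arm_command", "body": {"series": [[0,0,0,0],[0,0,0,0],[0,0,0,0],[0,0,0,0],[0,0,0,0]]}}

```text
time: 22.2
ee_pos: [0.5405, -0.005, 0.1091]
tcp_rot: [-179.8, -0.0, -73.4]
wrist_force: [-9.6, 4.9, 0.7]
opening: 0.0233
grasp_force: 89.1
```

{"method": "arm_command", "body": {"series": [[0,0,0,0],[0,0,0,0],[0,0,0,0],[0,0,0,0],[0,0,0,0]]}}

```text
time: 22.7
ee_pos: [0.5405, -0.0049, 0.1091]
tcp_rot: [-179.8, -0.0, -73.4]
wrist_force: [-9.8, 5.3, -0.1]
opening: 0.0231
grasp_force: 89.1
```

{"method": "arm_command", "body": {"series": [[0,0,0,0],[0,0,0,0],[0,0,0,0],[0,0,0,0],[0,0,0,0]]}}

```text
time: 23.2
ee_pos: [0.5405, -0.005, 0.1091]
tcp_rot: [-179.8, -0.0, -73.4]
wrist_force: [-9.9, 5.8, 0.5]
opening: 0.0236
grasp_force: 89.1
```

{"method": "arm_command", "body": {"series": [[0,0,0,0],[0,0,0,0],[0,0,0,0],[0,0,0,0],[0,0,0,0]]}}

```text
time: 23.7
ee_pos: [0.5405, -0.005, 0.1091]
tcp_rot: [-179.8, -0.0, -73.4]
wrist_force: [-10.8, 5.8, -0.3]
opening: 0.023
grasp_force: 89.1
```

```bash
python3 f.py
```

```text
gap x -0.0022 y 0.0002  Fx -8.69 Fy 8.60 z 0.1091 [-1.7983e+02 -4.0000e-02 -7.3420e+01] M [ 0.97  2.24 -0.23] 23.7
```

{"method": "arm_command", "body": {"series": [[-0.002,0.004,0,0],[-0.008,0.012,0,0],[-0.016,0.022,0,0],[-0.025,0.035,-0.01,0],[-0.03,0.045,-0.03,0]]}}

```text
time: 24.2
ee_pos: [0.4879, 0.0108, 0.138]
tcp_rot: [-179.8, -0.1, -73.4]
wrist_force: [-0.9, 0.6, -3.1]
opening: 0.0233
grasp_force: 88.8
```

{"method": "arm_command", "body": {"series": [[0,0,-0.03,0],[-0.01,0,-0.04,0],[-0.05,0,-0.04,0],[-0.09,0,-0.04,0],[-0.12,0,-0.04,0]]}}

```text
time: 24.7
ee_pos: [0.4544, 0.1274, 0.1781]
tcp_rot: [-179.7, -0.1, -73.4]
wrist_force: [-0.1, 0.4, -2.7]
opening: 0.0228
grasp_force: 89.2
```

```bash
python3 go.py .3885 .295 .11 -98.74
```

```text
pos [0.4544 0.1274 0.1781] [-1.7969e+02 -1.4000e-01 -7.3430e+01] shift [-0.1796  0.0157  0.0676] turn 0.4417 t 24.7 F [-0.14  0.42 -2.68] M [0.067 0.03  0.001]
```

{"method": "arm_command", "body": {"series": [[-0.045,0.004,0,0.1],[-0.09,0.008,0,0.2],[-0.13,0.012,0,0.3],[-0.165,0.0157,0.01,0.4],[-0.18,0.0157,0.03,0.4417]]}}

```text
time: 25.2
ee_pos: [0.3879, 0.2966, 0.1484]
tcp_rot: [-179.6, 0.1, -98.8]
wrist_force: [0.9, -1.0, -3.2]
opening: 0.0233
grasp_force: 89.2
```

{"method": "arm_command", "body": {"series": [[0,0,0.02,0],[0,0,0.05,0],[0,0,0.07,0],[0,0,0.08,0],[0,0,0.085,0]]}}

```text
time: 25.7
ee_pos: [0.3891, 0.2932, 0.062]
tcp_rot: [-179.7, -0.1, -98.7]
wrist_force: [-0.4, -0.4, -2.7]
opening: 0.0231
grasp_force: 89.1
```

```bash
python3 go.py .3885 .295 .047 -98.74
```

```text
pos [0.3891 0.2932 0.062 ] [-1.7972e+02 -7.0000e-02 -9.8740e+01] shift [-0.0017  0.0009  0.0149] turn 0.0001 t 25.7 F [-0.37 -0.43 -2.71] M [ 0.027  0.021 -0.003]
```

{"method": "arm_command", "body": {"series": [[0,0,0.004,0],[0,0,0.008,0],[0,0,0.011,0],[0,0,0.013,0],[0,0,0.0145,0]]}}

```text
time: 26.2
ee_pos: [0.3901, 0.2933, 0.0486]
tcp_rot: [-179.7, -0.0, -98.8]
wrist_force: [-0.9, -0.1, -2.6]
opening: 0.0228
grasp_force: 89.1
```

{"method": "arm_command", "body": {"series": [[0,0,0.0003,0],[0,0,0.0006,0],[0,0,0.0009,0],[0,0,0.0012,0],[0,0,0.0015,0]]}}

```text
time: 26.7
ee_pos: [0.39, 0.2933, 0.047]
tcp_rot: [-179.7, -0.0, -98.7]
wrist_force: [0.8, -0.8, -2.7]
opening: 0.0229
grasp_force: 89.1
```

```bash
python3 go.py .3885 .295 .047 -98.74
```

```text
pos [0.39   0.2933 0.047 ] [-1.7966e+02 -2.0000e-02 -9.8750e+01] shift [-0.0015  0.0017  0.    ] turn -0.0002 t 26.7 F [ 0.83 -0.79 -2.74] M [ 0.148  0.081 -0.05 ]
```

{"method": "arm_command", "body": {"series": [[0,0,0.0003,0],[0,0,0.0006,0],[0,0,0.0009,0],[0,0,0.0012,0],[0,0,0.0012,0]]}}

```text
time: 27.2
ee_pos: [0.39, 0.2933, 0.0465]
tcp_rot: [-179.6, -0.0, -98.7]
wrist_force: [-1.6, -3.1, 5.8]
opening: 0.0232
grasp_force: 90.4
```

```bash
python3 go.py .3885 .295 .047 -98.74
```

```text
pos [0.39   0.2933 0.0465] [-179.65   -0.    -98.75] shift [-0.0015  0.0017 -0.0005] turn -0.0001 t 27.2 F [-1.57 -3.11  5.76] M [-0.384  0.748  0.052]
```

It is on the mat with light contact; I release and rise.

{"method": "arm_command", "body": {"series": [[0,0,-0.0005,0],[0,0,-0.0005,0],[0,0,-0.0005,0],[0,0,-0.0005,0],[0,0,-0.0005,0]], "grip_force": 20}}

```text
time: 27.7
ee_pos: [0.39, 0.2933, 0.0465]
tcp_rot: [-179.7, -0.0, -98.7]
wrist_force: [-3.0, -2.1, 4.9]
opening: 0.0228
grasp_force: 90.0
```

{"method": "arm_command", "body": {"series": [[0,0,0,0],[0,0,0,0],[0,0,0,0],[0,0,0,0],[0,0,0,0]], "hand": 0.06}}

```text
time: 28.2
ee_pos: [0.3899, 0.2932, 0.0462]
tcp_rot: [-179.7, -0.0, -98.7]
wrist_force: [0.1, 0.2, -0.5]
opening: 0.0601
grasp_force: 0.0
```

{"method": "arm_command", "body": {"series": [[0,0,-0.02,0],[0,0,-0.05,0],[0,0,-0.1,0],[0,0,-0.15,0],[0,0,-0.18,0]]}}

```text
time: 28.7
ee_pos: [0.3893, 0.2938, 0.2302]
tcp_rot: [-179.5, 0.1, -98.7]
wrist_force: [0.6, 0.2, 0.3]
opening: 0.0597
grasp_force: 0.0
```

{"method": "arm_command", "body": {"series": [[0.02,0,0,0],[0.04,0,0,0],[0.05,0,0,0],[0.05,0,0,0],[0.05,0,0,0]]}}

```text
time: 29.2
ee_pos: [0.3814, 0.2443, 0.2262]
tcp_rot: [-179.7, -0.0, -98.8]
wrist_force: [0.8, -0.3, -0.3]
opening: 0.0599
grasp_force: 0.0
```

```bash
python3 - <<'E'
from sq import *
c,T=cam("wrist"); t=bot.camera("top")['color']; w=c['color']
cv2.imwrite('pics/end.png',cv2.vconcat([w[0:300],cv2.resize(t[30:250,100:450],(640,290))]))
o=bot.get_obs(); print(o['wrist_force'],o['ee_pos'],o['time'])
for k,z in dict(square_handle=.059,square_corner=.02,mat=0).items():
    for e in bot.mark_of("wrist",k)[:1]: print(k,np.round(e['location']),ray(c,T,e['location'],z).round(4))
E
```

```text
[ 0.70644085 -0.03107839 -0.47382721] [0.38139464 0.24452622 0.22601123] 29.3
square_handle [552. 194.] [0.1248 0.2902 0.059 ]
square_corner [516. 194.] [0.1393 0.2966 0.02  ]
mat [278. 176.] [0.4381 0.2308 0.    ]
```

View pics/end.png

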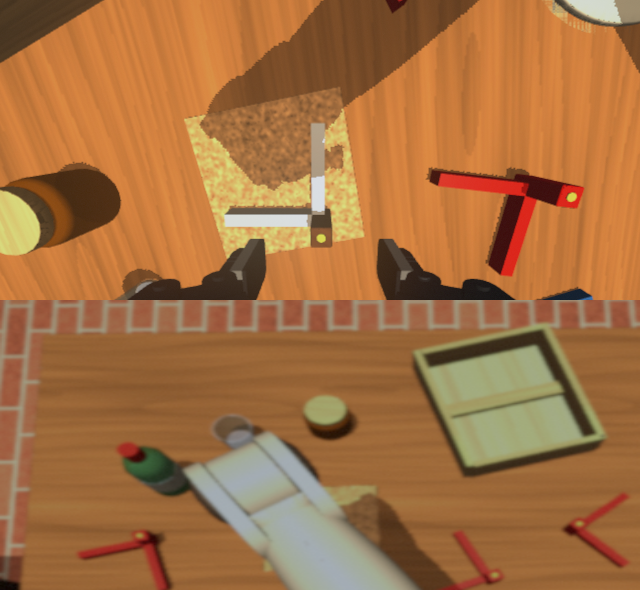

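The square lies flat on the mat with its handle at (320,238) in the wrist view. The gripper is clear of it and the crate corner is closed. I hand the job in.

```bash
python3 -c "
from workcell import bot
print(bot.job_done())"
```

```text
the job is handed in; nothing more can be done
None
```

I pressed the aluminium square lightly against both boards for over two seconds, with the front board home. Then I laid it back flat on the cork mat, let go and handed the job in; no verdict came back.

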